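Take the orange work lamp out of its barred charging dock

ROBOT

A 6-joint arm with a two-finger parallel gripper is mounted at the origin on the work surface. World frame = base frame: x ahead of the robot, y to its left, z up, the work surface at z = 0. Lengths are in m, angles in degrees, forces in N, time in s.
With the tool pointing down it reaches from about 0.275 to 0.725 m from the base axis. Payload 5.6 kg.
Tool frame: the origin (TCP) lies midway between the tips of the shut fingers; the grasp point (between the pads) lies 19 mm behind it; z points along the fingers, y is the line along which they close (so a half turn about z gives the same grasp; the last joint's range is limited). The gripper opens to 85 mm and grips with 20 to 120 N. Pads are 22 mm wide; open, the fingers measure 114 mm over their backs; the gripper's body (76 mm by 85 mm) begins 54 mm behind the grasp point. The pads swing forward as they close: fully open they stand 13 mm farther back than shut.
Start: joints at [-55.084, 14.616, 6.199, 0, -81.583, -16.306], TCP at [0.176, -0.521, 0.231] pointing down, gripper open.
Joint ranges: [-168.99, 168.99], [-69.2, 112.95], [-62.41, 85.93], [-164.36, 98.24], [-168.68, -3.75], [-174.98, 174.98]. Speed limits (degrees/s): [147.25, 147.25, 180, 180, 180, 180].

INTERFACE

Orientations are given as [roll, pitch, yaw] about the fixed x, y, z axes, in that order (R = Rz(yaw) Ry(pitch) Rx(roll)).
In Python, from bench import manip, eyes gives the robot as it stands.
- The arm moves only by the tool move_arm, never from a script. Its argument "moves" is one flat list of numbers, 7 for each row, row after row: the shift along the tool's x, y, z in cm, then the turn, a rotation vector about the tool's x, y, z in units of 6 degrees (1.0 is 6 degrees), then the opening, from -1 (shut) to 1 (fully open). A call has 1 to 8 rows; each row shifts and turns the commanded pose from where the row before left it, along the tool's axes as they then stand; what a row does not reach is not made up. A row lasts 1/12 s, in which the tool goes at most 41.7 mm and 7.16 degrees, less where a joint would pass 70% of its speed; a pose out of reach is approached as far as the arm can. A call is refused whole if a number of a shift passes 4.17 or a number of a turn 1, either way. A call with a gripper value outside its range is refused whole. The fingers move at their own pace and stop on an object; "squeeze" is the grip in N (left out, the last holds). Time passes only in rows, so rows that do not move let the fingers close. It gives the time, the measured TCP pose, the force, the opening and the grip force at its end, in the units of the state.
- manip.observe(): the state, without advancing time (a new reading comes with each control period).
- eyes.get_image(name): name is "scene" or "side" or "wrist"; returns (picture, depth): 420x560x3 uint8, blue, green, red; 420x560 float32, m along the optical axis (not along the pixel's ray), 0 where there is no reading.
- eyes.camera_model(name): a dict with "fov_y" (degrees; the focal length in pixels is half the picture's height over the tangent of half this angle, whatever the lens; pixels are square), "cx", "cy" (the principal point, pixels), "k1" (the pictures are not rectified: a ray, as slopes to the right and down, at radius r is drawn at 1 + k1 r^2 times it, then the intrinsics apply), "xyz" and "orientation" of the camera in the world; the wrist camera has in their place "T_tool_cam" (4x4, takes a point from camera to tool coordinates, whose origin is the TCP and whose axes are the flange's). Camera axes: x right, y down, z forward; pixel columns grow to the right and rows downward; lengths in m; the calibration is good to about 2 mm. A picture is of the moment at which its call begins: read the wrist's pose just before it. camera_model takes no time and is no camera call.
- manip.hand_in(): hands the job in; it is judged then, once.
The state is a dict: "time_s": time; "qpos": joint angles; "joint_vel": joint speeds; "joint_efforts": joint torques, N m; "eef_pos": TCP position; "tcp_rot": TCP orientation; "ft_force": force on the tool from outside, world axes, zero at the start; "moment": the same for the moment, N m; "width": opening from 0.0 (shut) to 1.0 (fully open); "finger_force": force on a finger pad.
Only numpy, scipy, OpenCV 4.12 (cv2) and the standard library are available. Lean on these libraries where they do the work, as an engineer would, in place of code of your own. Each camera call takes 0.05 s, during which the arm holds its last target. There are 200 camera calls.

TASK

Switch off the charging bay of the orange lamp with its toggle (the three toggles stand in the same left-to-right order as the bays) and leave the other two on. Then free the retaining bar: without forcing it, slide it endwise to the right, away from the yellow keeper cap, until it comes up against its end stop, lift it out of its two brackets and lay it flat on the green mat with its red grip up. Last, draw the orange lamp forward out of the hood and lay it on the green mat too, right way up, leaving the grey lamps and everything else on the bench where they are.

Things in the scene. Friction and masses are not known exactly. Their poses are not given: they have to be found in the camera images.
- dock: Charging dock fixed to the bench. Origin on the bench surface below the middle bay; x points away from the robot along the bays, y left, z up (all offsets below in its frame, mm). Black base 20 high, x -100..85, y -305..185. Three bays along x, 70 apart in y. The retaining bar lies across them along y at x = 5, in two open brackets. More than 25 N between bar and dock counts as forcing.
- slot_left (a point): Floor of the left bracket's slot: 17 wide, open at the top, 18 deep, bracket 6 thick in y, 33 in x. Just beyond it (+y) a yellow keeper cap, underside 14.5 and top 20.5 above this point, covers the bar's left end so that it cannot rise. The cap's edge is 10 to 26 mm to +y of this point: cap and end stop are one fitting, set differently each run and not reported.
- slot_right (a point): Floor of the right bracket's slot, as the left one. Beyond it (-y) stands the yellow end stop (top 16 above this point), its face 49 to 65 mm to -y of here, unreported. The bar has to slide to -y by 5 to 30 mm to clear the cap and meets the stop only 5 mm later, so the stop must be found by touch. Touching the stop, or up to 3 mm from it, the bar lifts straight out.
- hood (a point): Middle of the top of the grey hood (55 in x, 246 in y, 58 high over the bench) that covers the far ends of the lamps.
- panel (a point): Middle of the top of the grey switch panel, 80 in x, 100 in y, 40 high over the bench. The middle toggle's pivot is 1 mm above it, the left one's 30 mm to +y, the right one's 30 mm to -y.
- bar_grip (a point): Centre of the bar's red grip; axes as the bar: y along it, z up (parallel to the dock's at first). Bar: aluminium, 12 x 300 x 12 mm, 0.25 kg (+-25 %), loose; sliding it takes 1 to 4 N. Grip: 14 in x, 40 in y, 35 high, on the middle of the bar's top; this point is 29.5 above the bar's underside and 17.5 below the grip's top.
- orange_mid (a point): Centre of the orange lamp, 150 x 30 x 26 mm (x along it, z up), 0.18 kg, flat on the dock's base in one of the bays, far 35 mm under the hood (4 mm free above, 2 at each side). A hook (6 thick, 16 wide, 14 high) stands on top 28 mm beyond the centre, just behind the bar. Draw it 45 mm or more to the dock's -x before lifting. Graspable from above near its middle, 40 mm from the next lamp.
- greyA_mid (a point): Centre of a grey lamp, like the orange one; it stays in its bay.
- greyB_mid (a point): Centre of the other grey lamp; it stays in its bay.
- bay0 (a point): Centre of a lamp lying home in the left (+y) bay.
- bay1 (a point): Centre of a lamp lying home in the middle bay.
- bay2 (a point): Centre of a lamp lying home in the right (-y) bay.
- toggle0 (a joint): Toggle of the left bay: steel rod 7 mm thick with a 10 mm red ball at its top, 32 mm from its pivot in the panel, 30 mm from the next toggle. Value in rad: about 0 = on, leaning towards the robot (-x of the dock); 0.9 = off, leaning away. It turns about the dock's y axis, stays where it is left, and takes about 1 N at its tip. Off means over 0.7, on under 0.25.
- toggle1 (a joint): Toggle of the middle bay: steel rod 7 mm thick with a 10 mm red ball at its top, 32 mm from its pivot in the panel, 30 mm from the next toggle. Value in rad: about 0 = on, leaning towards the robot (-x of the dock); 0.9 = off, leaning away. It turns about the dock's y axis, stays where it is left, and takes about 1 N at its tip. Off means over 0.7, on under 0.25.
- toggle2 (a joint): Toggle of the right bay: steel rod 7 mm thick with a 10 mm red ball at its top, 32 mm from its pivot in the panel, 30 mm from the next toggle. Value in rad: about 0 = on, leaning towards the robot (-x of the dock); 0.9 = off, leaning away. It turns about the dock's y axis, stays where it is left, and takes about 1 N at its tip. Off means over 0.7, on under 0.25.
- mat: Green mat fixed on the bench, 280 mm (x) by 200 mm (y), 4 mm thick; origin at the centre of its underside.
- oil: Bystander: blue oil bottle, 72 mm across, 190 mm tall; origin at the middle of its underside.
- spray: Bystander: red spray can, 62 mm across, 180 mm tall; origin at the middle of its underside.
- jar: Bystander: glass jar, 68 mm across, 80 mm tall; origin at the middle of its underside.
- driver: Bystander: screwdriver lying on the bench; origin at the middle of its underside.
- wrench: Bystander: wrench lying on the bench; origin at the middle of its underside.
- tape: Bystander: blue ring of tape, 90 mm across, 25 mm tall; origin at the middle of its underside.
- mug: Bystander: white mug, 80 mm across, 90 mm tall; origin at the middle of its underside.
Things that resemble listed ones, but are neither listed nor needed, are in the scene too. There is more than one size of the part that bears orange_mid; the job needs the smaller.

How it is judged (in metres and radians):
On the way, in this order (a step that is already met when the one before it is completed fails the run):
1. the orange lamp's bay is switched off, the other two still on (((distance between orange_mid and bay0 below 0.03 m and (value of joint toggle0 above 0.7 rad and value of joint each of toggle1, toggle2 below 0.25 rad)) or (distance between orange_mid and bay1 below 0.03 m and (value of joint toggle1 above 0.7 rad and value of joint each of toggle0, toggle2 below 0.25 rad)) or (distance between orange_mid and bay2 below 0.03 m and (value of joint toggle2 above 0.7 rad and value of joint each of toggle0, toggle1 below 0.25 rad)))), for 0.2 s.
2. the bar is lifted clear of its brackets (z of bar_grip in the frame of dock above 0.11 m), for 0.1 s.
3. the orange lamp is out of the dock (horizontal distance between orange_mid and bay0 above 0.1 m and horizontal distance between orange_mid and bay1 above 0.1 m and horizontal distance between orange_mid and bay2 above 0.1 m), for 0.1 s.
At the end, for the whole second after the job is handed in: The emptied bay's toggle is off (over 0.7 rad), the other two on (under 0.25). Bar (grip up) and orange lamp (right way up) lie on the mat, tilted under 0.15 rad, centres over it. Grey lamps within 15 mm of their start ((((value of joint toggle0 above 0.7 rad and value of joint each of toggle1, toggle2 below 0.25 rad) and not (distance between greyA_mid and bay0 below 0.03 m) and not (distance between greyB_mid and bay0 below 0.03 m)) or ((value of joint toggle1 above 0.7 rad and value of joint each of toggle0, toggle2 below 0.25 rad) and not (distance between greyA_mid and bay1 below 0.03 m) and not (distance between greyB_mid and bay1 below 0.03 m)) or ((value of joint toggle2 above 0.7 rad and value of joint each of toggle0, toggle1 below 0.25 rad) and not (distance between greyA_mid and bay2 below 0.03 m) and not (distance between greyB_mid and bay2 below 0.03 m))) and x of bar_grip in the frame of mat between -0.14 and 0.14 m and y of bar_grip in the frame of mat between -0.1 and 0.1 m and z of bar_grip in the frame of mat below 0.042 m and angle between each of bar_grip, orange_mid's own z axis and vertical below 0.15 rad and x of orange_mid in the frame of mat between -0.14 and 0.14 m and y of orange_mid in the frame of mat between -0.1 and 0.1 m and z of orange_mid in the frame of mat below 0.026 m and distance of each of greyA_mid, greyB_mid from where it was at the start of the episode below 0.015 m); the robot touches nothing.
It fails at once if the bar is forced against the dock (over 25 N) (contact force between bar and dock above 25 N).
It fails at once if a toggle of a grey lamp's bay is switched off ((value of joint toggle0 above 0.6 rad and distance between any of greyA_mid, greyB_mid and bay0 below 0.03 m) or (value of joint toggle1 above 0.6 rad and distance between any of greyA_mid, greyB_mid and bay1 below 0.03 m) or (value of joint toggle2 above 0.6 rad and distance between any of greyA_mid, greyB_mid and bay2 below 0.03 m)).
It fails at once if a bystander is shoved more than 40 mm (distance of any of oil, spray, jar, driver, wrench, tape, mug from where it was at the start of the episode above 0.04 m).
It also fails if it takes over 67 s, if anything falls off the work surface, if the arm or the gripper's body presses on something with over 40 N, if the wrist force passes 120 N, or if a joint passes its speed limit or range.

## Working session

There is one attempt and no reset: what is moved stays moved. The work goes in short steps, Python scripts to look and compute and a tool call to move; the robot and the scene stay as the last step left them, time stands still between calls to the robot, and variables do not carry over. Pictures are saved under pics/ and viewed, at most 10 in all, crops included, and the job is handed in when it is done.

Besides the shell and the picture viewer there is one more tool, called after "Emit:" by a JSON object that holds its "api" and its "payload", one argument or row to a line. move_arm: Moves the arm, as the interface text tells. Its arguments: {"type":"object","properties":{"moves":{"type":"array"},"squeeze":{"type":"number"}},"required":["moves"]}

```bash
ls; mkdir -p pics; cat > h.py <<'E'
import numpy as np, cv2
from scipy.spatial.transform import Rotation as R
from bench import manip, eyes
def cam(name):
    m=eyes.camera_model(name); f=210/np.tan(np.radians(m['fov_y'])/2)
    if 'T_tool_cam' in m:
        s=manip.observe(); T=np.eye(4); T[:3,:3]=rot(s['tcp_rot']); T[:3,3]=s['eef_pos']; T=T@np.array(m['T_tool_cam'])
    else:
        T=np.eye(4); T[:3,:3]=rot(m['orientation']); T[:3,3]=m['xyz']
    return dict(f=f,cx=m['cx'],cy=m['cy'],k=m['k1'],T=T)
def rot(o):
    o=np.array(o,float)
    return o if o.shape==(3,3) else R.from_euler('xyz',o,degrees=True).as_matrix()
def rays(c,uv):
    uv=np.atleast_2d(np.array(uv,float)); d=(uv-[c['cx'],c['cy']])/c['f']; s=d.copy()
    for _ in range(20): s=d/(1+c['k']*(s**2).sum(1,keepdims=True))
    return np.c_[s,np.ones(len(s))]
def plane(c,uv,z):
    r=rays(c,uv)@c['T'][:3,:3].T; o=c['T'][:3,3]
    return o+r*((z-o[2])/r[:,2:3])
def depthpts(c,uv,d):
    return (rays(c,uv)*np.array(d).reshape(-1,1))@c['T'][:3,:3].T+c['T'][:3,3]
def proj(c,P):
    p=(np.atleast_2d(P)-c['T'][:3,3])@c['T'][:3,:3]; s=p[:,:2]/p[:,2:]
    return s*(1+c['k']*(s**2).sum(1,keepdims=True))*c['f']+[c['cx'],c['cy']]
E
python3 - <<'E'
from h import *
print(manip.observe())
for n in ['scene','side','wrist']:
    print(eyes.camera_model(n)); c=cam(n); i,d=eyes.get_image(n); cv2.imwrite(f'pics/{n}0.png',i); np.savez(f'{n}0.npz',i=i,d=d,**c)
a=cv2.imread('pics/scene0.png')
E
```

```text
pics
{'time_s': 0.0, 'qpos': array([-5.50844338e+01,  1.46527406e+01,  6.12844108e+00, -2.69084359e-02,
       -8.15833000e+01, -1.63055409e+01]), 'joint_vel': array([-0.01170782,  0.02757752,  0.06392187,  0.07405702,  0.03003307,
        0.0452317 ]), 'joint_efforts': array([-1.14376955e-04, -3.86631525e+01,  2.37939781e+01,  5.36516413e+00,
       -6.17535319e-03,  5.18045272e-05]), 'eef_pos': array([ 0.17539657, -0.52074183,  0.23038398]), 'tcp_rot': array([ 1.79889256e+02, -4.66897733e-03, -1.61393934e+02]), 'ft_force': array([ 0.72739527, -0.4785367 , -0.54299824]), 'moment': array([-0.03683549, -0.00158771, -0.00632136]), 'finger_force': 0.0, 'width': 0.9996821637100755}
{'fov_y': 53.95185897095399, 'cx': 278.9244654584788, 'cy': 215.21286440766337, 'k1': 0.03752192136476521, 'xyz': array([ 1.25009254, -0.28013427,  0.9165706 ]), 'orientation': array([-137.01253163,   -0.16728819,   64.65981783])}
{'fov_y': 45.79654705069494, 'cx': 285.61557154623625, 'cy': 202.38481064253236, 'k1': -0.019352612834051052, 'xyz': array([ 0.08001936, -0.9812005 ,  1.23202458]), 'orientation': array([-134.51751356,   -0.30709249,  -24.2275655 ])}
{'fov_y': 59.968334349240116, 'cx': 283.0585682703257, 'cy': 204.1232455766172, 'k1': 0.01713927820880347, 'T_tool_cam': array([[ 8.00924474e-04, -9.60439987e-01, -2.78485887e-01,
         7.01610800e-02],
       [ 9.99999670e-01,  8.06245113e-04,  9.54237362e-05,
        -1.42962317e-03],
       [ 1.32879114e-04, -2.78485872e-01,  9.60440317e-01,
        -1.41969835e-01],
       [ 0.00000000e+00,  0.00000000e+00,  0.00000000e+00,
         1.00000000e+00]])}
```

View pics/scene0.png

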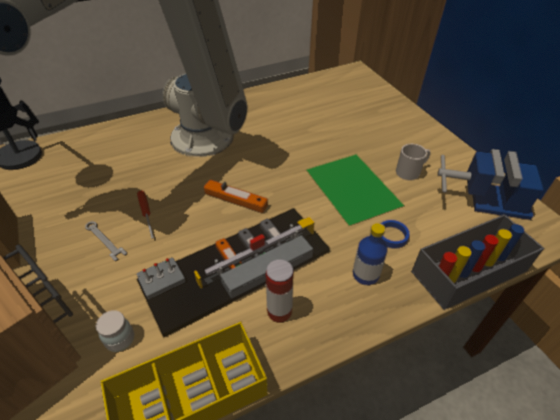

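View pics/side0.png

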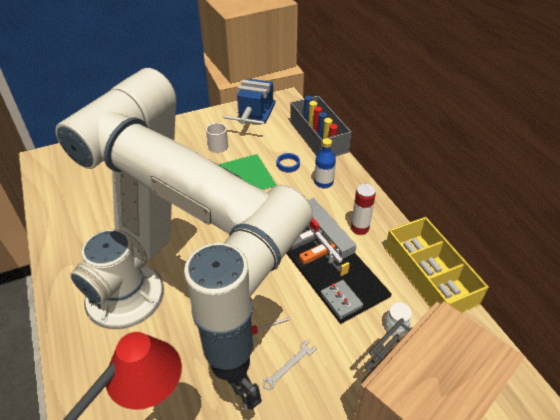

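Scene: the robot is at the top and +y is to the right. The dock is black, with its panel and three red-ball toggles near (160,272). The bar's red grip is at (258,241), the yellow cap at (307,226) and the yellow end stop at (199,278). There are two orange candidates: a loose, larger lamp on the bench at (236,195), and the one in the dock's right bay (-y) at (228,252). The docked one fits the description. I'll confirm it in an enlarged crop.

```bash
python3 - <<'E'
from h import *
z=np.load('scene0.npz'); i,d=z['i'],z['d']; c=dict(f=z['f'],cx=z['cx'],cy=z['cy'],k=z['k'],T=z['T'])
cv2.imwrite('pics/crop1.png',cv2.resize(i[200:330,130:335],None,fx=3.9,fy=3.9,interpolation=cv2.INTER_CUBIC))
v,u=np.nonzero(d>0); P=np.zeros((420,560,3)); P[v,u]=depthpts(c,np.c_[u,v],d[v,u])
hsv=cv2.cvtColor(i,cv2.COLOR_BGR2HSV)
# black base: dark, height ~0.02
m=(np.abs(P[...,2]-.02)<.008)&(i.max(2)<60)
n,l,s,ce=cv2.connectedComponentsWithStats(m.astype(np.uint8)); k=1+s[1:,4].argmax()
ys,xs=np.nonzero(l==k); q=plane(c,np.c_[xs,ys],.02)[:,:2]
r=cv2.minAreaRect(q.astype(np.float32)*1000); print('base',s[k],r,cv2.boxPoints(r))
def comp(name,m,a=8):
    n,l,s,ce=cv2.connectedComponentsWithStats(m.astype(np.uint8))
    for k in range(1,n):
        if s[k,4]>=a:
            p=P[l==k]; print(name,ce[k].round(1),s[k,4],'med',np.median(p,0).round(4),'min',p.min(0).round(3),'max',p.max(0).round(3))
H,S,V=hsv[...,0],hsv[...,1],hsv[...,2]
roi=np.zeros_like(m); roi[150:330,90:430]=1
comp('orange',roi&(H>=5)&(H<=14)&(S>190)&(V>120))
comp('red',roi&((H<4)|(H>175))&(S>150)&(V>80),4)
comp('yel',roi&(H>20)&(H<32)&(S>190)&(V>120))
g=(H>45)&(H<75)&(S>120); comp('green',g,200)
ys,xs=np.nonzero(g); r=cv2.minAreaRect(plane(c,np.c_[xs,ys],.004)[:,:2].astype(np.float32)*1000); print('mat',r)
E
```

```text
base [ 142  245  124   90 3742] ((619.112060546875, -200.09988403320312), (184.08251953125, 277.4302673339844), 6.65092134475708) [[ 511.62424   -72.978485]
 [ 543.7562   -348.54172 ]
 [ 726.59985  -327.22128 ]
 [ 694.4679    -51.65805 ]]
orange [234.3 193.5] 383 med [ 0.373  -0.0184  0.0344] min [ 0.    -0.085 -0.004] max [0.45  0.068 0.04 ]
orange [222.1 245.7] 115 med [ 0.5508 -0.1188  0.0443] min [ 0.529 -0.129  0.039] max [ 0.594 -0.1    0.05 ]
orange [232.5 266. ] 8 med [ 0.628  -0.1157  0.0444] min [ 0.624 -0.119  0.041] max [ 0.632 -0.113  0.048]
red [256.7 238.5] 70 med [ 0.609  -0.036   0.0942] min [ 0.538 -0.056  0.016] max [0.617 0.006 0.098]
red [272.9 280.7] 35 med [ 0.7923 -0.0764  0.17  ] min [ 0.77  -0.083  0.166] max [ 0.802 -0.06   0.175]
yel [305.6 221.8] 100 med [0.5903 0.1168 0.0682] min [0. 0. 0.] max [0.604 0.136 0.072]
yel [377.6 228.2] 111 med [0.7742 0.2037 0.189 ] min [0.759 0.189 0.184] max [0.788 0.218 0.192]
yel [196.9 274.5] 24 med [ 0.6267 -0.2086  0.0648] min [ 0.584 -0.212  0.016] max [ 0.641 -0.201  0.068]
yel [234.5 326. ] 49 med [ 0.8093 -0.1751  0.089 ] min [ 0.805 -0.205  0.086] max [ 0.827 -0.161  0.093]
green [353.9 189. ] 3592 med [0.4815 0.3531 0.0028] min [ 0.     0.    -0.004] max [0.609 0.459 0.01 ]
mat ((469.2063903808594, 356.25360107421875), (196.3861541748047, 276.1230773925781), 89.25418853759766)
```

View pics/crop1.png

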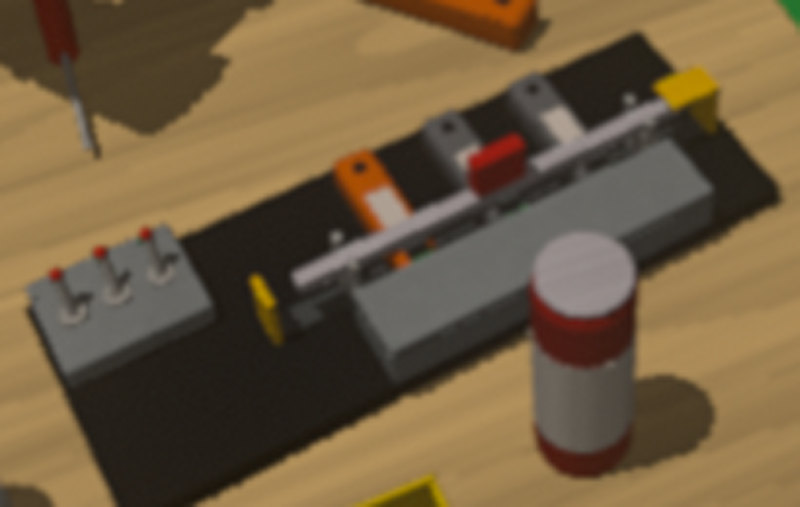

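The crop confirms it: the small orange lamp is in the rightmost (-y) bay, with its hook behind the bar. The loose lamp on the bench is larger, so it is the decoy. The toggle I need is the -y one, leftmost in this view at crop (56,275), so toggle2. Next I'll move over the dock for a wrist view.

Emit:
{"api": "move_arm", "payload": {
  "moves": [-3.14, 1.39, -0.6, 0, 0, 0, 1, -3.14, 1.39, -0.6, 0, 0, 0, 1, -3.14, 1.39, -0.6, 0, 0, 0, 1, -3.14, 1.39, -0.6, 0, 0, 0, 1, -3.14, 1.39, -0.6, 0, 0, 0, 1, -3.14, 1.39, -0.6, 0, 0, 0, 1, -3.14, 1.39, -0.6, 0, 0, 0, 1, -3.14, 1.39, -0.6, 0, 0, 0, 1]
}}

```text
time_s: 0.82
eef_pos: [0.379, -0.3342, 0.2795]
tcp_rot: [180.0, -0.0, -161.4]
ft_force: [0.8, -1.3, 0.3]
width: 0.998
finger_force: 0.0
```

Emit:
{"api": "move_arm", "payload": {
  "moves": [-3.14, 1.39, -0.6, 0, 0, 0, 0, -3.14, 1.39, -0.6, 0, 0, 0, 0, -3.14, 1.39, -0.6, 0, 0, 0, 0, -3.14, 1.39, -0.6, 0, 0, 0, 0, -3.14, 1.39, -0.6, 0, 0, 0, -1, -3.14, 1.39, -0.6, 0, 0, 0, -1, -3.14, 1.39, -0.6, 0, 0, 0, -1, -3.14, 1.39, -0.6, 0, 0, 0, -1]
}}

```text
time_s: 1.48
eef_pos: [0.5816, -0.1487, 0.3273]
tcp_rot: [180.0, -0.0, -161.4]
ft_force: [0.4, -0.8, 0.5]
width: 0.001
finger_force: 0.0
```

Emit:
{"api": "move_arm", "payload": {
  "moves": [0, 0, 0, 0, 0, -1, -1, 0, 0, 0, 0, 0, -1, -1, 0, 0, 0, 0, 0, -1, -1, 0, 0, 0, 0, 0, -1, -1, 0, 0, 0, 0, 0, -1, -1, 0, 0, 0, 0, 0, -1, -1, 0, 0, 0, 0, 0, -1, -1]
}}

```text
time_s: 2.07
eef_pos: [0.5806, -0.15, 0.3268]
tcp_rot: [179.9, -0.0, -119.1]
ft_force: [-0.1, 0.0, -0.4]
width: -0.002
finger_force: 0.0
```

Emit:
{"api": "move_arm", "payload": {
  "moves": [0, 0, 0, 0, 0, -1, -1, 0, 0, 0, 0, 0, -1, -1, 0, 0, 0, 0, 0, -1, -1, 0, 0, 0, 0, 0, -1, -1, 0, 0, 0, 0, 0, -1, -1, 0, 0, 0, 0, 0, -1, -1, 0, 0, 0, 0, 0, 0, -1]
}}

```text
time_s: 2.65
eef_pos: [0.5806, -0.1501, 0.3268]
tcp_rot: [180.0, 0.0, -83.2]
ft_force: [0.1, -0.7, 0.2]
width: -0.001
finger_force: 0.0
```

```bash
python3 - <<'E'
from h import *
s=manip.observe(); print(s['time_s'],s['eef_pos'],s['tcp_rot'],s['qpos'],s['width'])
c=cam('wrist'); i,d=eyes.get_image('wrist'); cv2.imwrite('pics/w1.png',cv2.resize(i,None,fx=1.4,fy=1.4,interpolation=cv2.INTER_CUBIC)); np.savez('wrist1.npz',i=i,d=d,**c)
c=cam('scene'); i,d=eyes.get_image('scene');np.savez('scene1.npz',i=i,d=d,**c)
E
```

```text
2.65 [ 0.58061999 -0.15006584  0.32682343] [ 1.79951157e+02  1.87243690e-02 -8.31807157e+01] [ 4.19887771e-01  2.05236270e+01  2.81381102e+01 -1.32824597e-02
 -9.76651083e+01  6.39763866e+00] -0.0007518967496164304
```

View pics/w1.png

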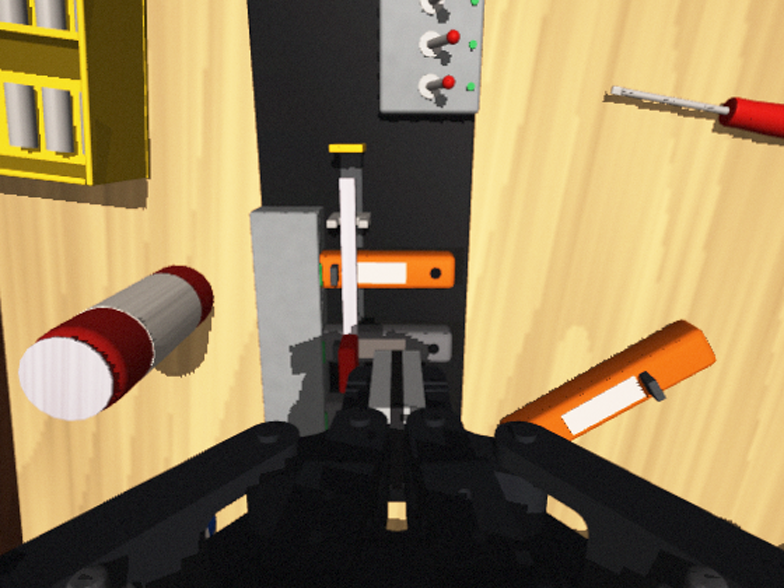

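The wrist view (1.4x) looks along -y. Toggle1 and toggle0 balls are at (453,37) and (449,82), toggle2 is just off the top edge, the end stop is at (347,150) and the bar's end at (347,180). The orange lamp with its hook is at (388,270). I'll measure all of these now.

```bash
cat >> h.py <<'E'
def load(f):
    z=np.load(f); c={k:z[k] for k in ['f','cx','cy','k','T']}; i,d=z['i'],z['d']
    v,u=np.nonzero(d>0); P=np.full((420,560,3),np.nan); P[v,u]=depthpts(c,np.c_[u,v],d[v,u])
    return c,i,d,P,cv2.cvtColor(i,cv2.COLOR_BGR2HSV)
def comps(c,P,m,name,a=8,z=None):
    n,l,s,ce=cv2.connectedComponentsWithStats(m.astype(np.uint8)); out=[]
    for k in range(1,n):
        if s[k,4]>=a:
            p=P[l==k]; med=np.nanmedian(p,0); t=f'{name} px{ce[k].round(1)} n{s[k,4]} med{(med*1000).round(1)} min{(np.nanpercentile(p,3,axis=0)*1000).round(1)} max{(np.nanpercentile(p,97,axis=0)*1000).round(1)}'
            if z is not None:
                ys,xs=np.nonzero(l==k); r=cv2.minAreaRect((plane(c,np.c_[xs,ys],z)[:,:2]*1000).astype(np.float32)); t+=f' rect {np.round(r[0],1)} {np.round(r[1],1)} {r[2]:.2f}'
            print(t)
E
python3 - <<'E'
from h import *
c,i,d,P,hsv=load('wrist1.npz'); H,S,V=[hsv[...,k].astype(int) for k in range(3)]
top=np.zeros(H.shape,bool); top[:300]=1
comps(c,P,top&(H>=5)&(H<=14)&(S>190)&(V>120),'orange',100,.046)
comps(c,P,top&((H<4)|(H>175))&(S>150)&(V>80),'red',8)
comps(c,P,top&(H>20)&(H<32)&(S>190)&(V>120),'yel',20)
w=top&(S<40)&(V>150); comps(c,P,w,'white',60)
# base edge & panel
b=top&(V<50)&(np.abs(P[...,2]-.02)<.006)
for r in range(20,180,20):
    xs=np.nonzero(b[r])[0]; 
    if len(xs): print('base row',r,xs.min(),xs.max(),(plane(c,[[xs.min(),r],[xs.max(),r]],.02)[:,:2]*1000).round(1).tolist())
pm=(np.abs(P[...,2]-.04)<.004)&(S<60)&(V>60); pm[100:]=0; comps(c,P,pm,'panel',200,.04)
hm=(np.abs(P[...,2]-.058)<.004)&(S<60)&(V>60); hm[:,250:]=0; comps(c,P,hm,'hood',200,.058)
g=P[235:290,240:260]; print('grip z top',np.nanpercentile(g[...,2],[50,90,98]))
c,i,d,P,hsv=load('scene1.npz'); H,S,V=[hsv[...,k].astype(int) for k in range(3)]
comps(c,P,(H>95)&(H<130)&(S>120)&(V>60)&(np.arange(560)<430)&(np.arange(420)[:,None]>200),'blue',80)
mg=P[140:185,395:435].reshape(-1,3); mg=mg[mg[:,2]>.03]; print('mug',mg.min(0),mg.max(0))
E
```

```text
orange px[235.5 190.8] n267 med[ 634.9 -111.7   45.1] min[ 624.3 -119.9   32.3] max[642.2 -92.2  53.8] rect [ 633.3 -107.3] [17.8 30.9] 6.88
orange px[296.2 191.6] n1133 med[ 557.9 -119.5   44.7] min[ 529.3 -130.    30.6] max[606.8 -97.4  46.7] rect [ 569.3 -115. ] [83.3 30.9] 6.86
orange px[455.8 264.8] n2620 med[329.2 -45.7  33.9] min[285.3 -82.5  19.2] max[421.7  17.3  36.5] rect [364.3 -26.6] [175.4  50.8] 41.16
red px[323.1  25.7] n69 med[ 558.9 -294.3   72.7] min[ 555.1 -298.2   69.6] max[ 562.5 -291.    74.8]
red px[319.9  58.2] n64 med[ 557.6 -264.6   73.4] min[ 553.6 -268.4   71.2] max[ 561.3 -261.1   75.5]
red px[541.5  82.7] n745 med[ 295.2 -273.2   22.5] min[ 274.3 -284.2   18. ] max[ 315.9 -263.5   25.1]
red px[133.7 196.9] n263 med[763.  -80.2  18.8] min[750.7 -83.8   5.1] max[785.  -69.   31.3]
red px[ 71.9 238.6] n1396 med[763.9 -79.9 162.3] min[747.7 -84.  132.5] max[789.2 -52.5 172.6]
red px[246.5 260.5] n248 med[609.8 -45.4  95.1] min[603.8 -57.4  92.9] max[615.1 -23.1  96.5]
yel px[34.9 73. ] n4395 med[ 869.1 -224.3    5.6] min[ 806.7 -279.5    3.1] max[ 926.3 -16
[... 1806 characters left out ...]
[ 574.1 -285.    39.3] min[ 534.1 -321.2   37.4] max[ 608.8 -245.9   41.4] rect [ 571.2 -283.5] [78.7 79.3] 6.77
hood px[246.6 177.2] n616 med[ 621.1 -133.3   60.5] min[ 613.1 -184.3   58.9] max[628.5 -62.4  61.7] rect [ 620.9 -121.2] [  6.8 131.5] 5.36
hood px[206.5 226.2] n6903 med[662.9 -66.3  57.5] min[ 634.  -148.8   56. ] max[692.6  33.7  59. ] rect [661.5 -52.1] [ 55.  203.9] 6.47
grip z top [0.09439936 0.35002169 0.35449668]
blue px[396.1 233.1] n235 med[707.2 359.8  21.9] min[656.5 304.6   9.6] max[737.6 385.   27.7]
blue px[371.1 249.7] n540 med[787.2 187.8 128.3] min[755.5 170.4 101.1] max[805.4 216.  159.2]
mug [0.44286184 0.51839565 0.03028772] [0.52870969 0.63546186 0.09482218]
```

Emit:
{"api": "move_arm", "payload": {
  "moves": [3.42, 1.33, 0, 0, 0, 0, -1, 3.42, 1.33, 0, 0, 0, 0, -1, 3.42, 1.33, 0, 0, 0, 0, -1, 3.42, 1.33, 0, 0, 0, 0, -1, 3.42, 1.33, 0, 0, 0, 0, -1, 0, 0, 3.3, 0, 0, 0, -1, 0, 0, 3.3, 0, 0, 0, -1, 0, 0, 3.3, 0, 0, 0, -1]
}}

```text
time_s: 3.42
eef_pos: [0.534, -0.3285, 0.2271]
tcp_rot: [-179.9, -0.0, -83.7]
ft_force: [1.2, -0.4, -0.1]
width: 0.005
finger_force: 0.0
```

Emit:
{"api": "move_arm", "payload": {
  "moves": [0, 0, 3.3, 0, 0, 0, -1, 0, 0, 3.3, 0, 0, 0, -1, 0, 0, 1.2, 0, 0, 0, -1, 0, 0, 0, 0, 0, 0, -1]
}}

```text
time_s: 3.75
eef_pos: [0.5321, -0.3265, 0.1458]
tcp_rot: [179.6, 0.3, -83.6]
ft_force: [0.0, -0.4, -0.2]
width: -0.002
finger_force: 0.0
```

```bash
cat > look.py <<'E'
from h import *
import sys
def look(tag,view=False):
    s=manip.observe(); c=cam('wrist'); i,d=eyes.get_image('wrist'); np.savez(tag+'.npz',i=i,d=d,**c); cv2.imwrite(f'pics/{tag}.png',i)
    print(round(s['time_s'],2),(s['eef_pos']*1000).round(1),s['tcp_rot'].round(1),s['width']); return load(tag+'.npz')
E
python3 - <<'E'
from look import *
c,i,d,P,hsv=look('w2'); H,S,V=[hsv[...,k].astype(int) for k in range(3)]
comps(c,P,((H<4)|(H>175))&(S>150)&(V>80),'red',20)
E
```

```text
3.75 [ 532.1 -326.5  145.8] [179.6   0.3 -83.6] -0.0018101186673573995
red px[232.  215.1] n174 med[ 563.8 -325.6   74. ] min[ 559.9 -328.7   68.7] max[ 568.2 -321.7   76. ]
red px[238.3 257.9] n145 med[ 557.8 -296.9   72.6] min[ 554.3 -299.3   68.4] max[ 561.5 -292.7   74.4]
red px[549.5 282.9] n539 med[ 309.5 -279.2   22. ] min[ 300.4 -286.9   13. ] max[ 316.  -267.3   24.3]
red px[233.5 300. ] n56 med[ 558.5 -266.8   74. ] min[ 556.6 -269.1   71.7] max[ 560.6 -263.6   75.2]
```

View pics/w2.png

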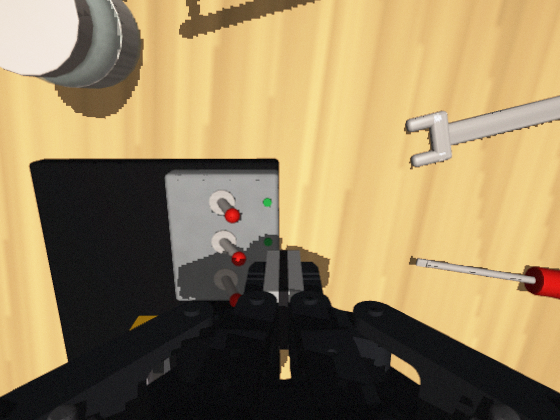

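The picture shows toggle2 farthest, with its ball at (232,215), and toggle1's ball at (238,258). The shut fingers are at (284,275), clear on the robot side. I'll go down and push.

Emit:
{"api": "move_arm", "payload": {
  "moves": [0.3, 0, 2.9, 0, 0, 0, -1, 0, 0, 2.9, 0, 0, 0, -1, 0, 0, 2.9, 0, 0, 0, -1, 0, 0, 0, 0, 0, 0, -1]
}}

```text
time_s: 4.13
eef_pos: [0.5324, -0.3293, 0.0591]
tcp_rot: [179.7, 0.3, -83.5]
ft_force: [-0.2, 1.5, -1.9]
width: -0.002
finger_force: 0.0
```

Emit:
{"api": "move_arm", "payload": {
  "moves": [0, -0.6, 0, 0, 0, 0, -1, 0, -0.6, 0, 0, 0, 0, -1, 0, -0.6, 0, 0, 0, 0, -1, 0, -0.6, 0, 0, 0, 0, -1, 0, -0.6, 0, 0, 0, 0, -1, 0, -0.6, 0, 0, 0, 0, -1, 0, 0, 0, 0, 0, 0, -1]
}}

```text
time_s: 4.72
eef_pos: [0.572, -0.3263, 0.0637]
tcp_rot: [-179.9, -0.0, -83.4]
ft_force: [-0.5, 1.0, 1.2]
width: -0.0
finger_force: 0.0
```

```bash
python3 - <<'E'
from look import *
c,i,d,P,hsv=look('w3'); H,S,V=[hsv[...,k].astype(int) for k in range(3)]
comps(c,P,((H<4)|(H>175))&(S>150)&(V>80),'red',20)
E
```

```text
4.72 [ 572.  -326.3   63.7] [-179.9   -0.   -83.4] -2.500834286326634e-05
red px[238.8 284.1] n227 med[ 590.4 -323.5   72.4] min[ 588.4 -326.1   67.4] max[ 593.2 -318.7   74.4]
```

Emit:
{"api": "move_arm", "payload": {
  "moves": [0, -0.3, 0, 0, 0, 0, -1, 0, -0.2, 0, 0, 0, 0, -1, 0, 0, 0, 0, 0, 0, -1, 0, 1, 0, 0, 0, 0, -1, 0, 1, 0, 0, 0, 0, -1, 0, 0, -3.5, 0, 0, 0, -1, 0, 0, -3.5, 0, 0, 0, 0, 0, 0, -3, 0, 0, 0, 0]
}}

```text
time_s: 5.43
eef_pos: [0.5553, -0.3285, 0.1652]
tcp_rot: [-180.0, -0.0, -83.4]
ft_force: [1.4, 0.8, 1.6]
width: 0.275
finger_force: 0.0
```

```bash
python3 - <<'E'
from look import *
c,i,d,P,hsv=look('w4'); H,S,V=[hsv[...,k].astype(int) for k in range(3)]
comps(c,P,((H<4)|(H>175))&(S>150)&(V>80),'red',20)
# white collar pivots
comps(c,P,(S<40)&(V>170)&(np.abs(P[...,2]-.041)<.006),'collar',30)
E
```

```text
5.43 [ 555.3 -328.5  165.2] [-180.    -0.   -83.4] 0.27520806704037126
red px[234.1 212.7] n136 med[ 588.6 -322.7   72.7] min[ 585.  -325.7   69.5] max[ 592.7 -318.9   74.6]
red px[274.9 253.2] n138 med[ 558.2 -296.4   72.4] min[ 554.  -299.2   68.4] max[ 562.  -292.3   74.4]
red px[555.3 279. ] n206 med[ 314.4 -278.5   21.4] min[ 309.9 -287.1   12.7] max[ 316.9 -267.4   24.2]
red px[271.5 292.1] n111 med[ 557.2 -266.6   73.7] min[ 553.5 -269.2   70.3] max[ 561.  -262.7   75.2]
collar px[162.3  24.5] n176 med[ 648.6 -438.1   39.4] min[ 644.8 -449.6   36.9] max[ 657.8 -422.9   46.1]
collar px[256.8 208.7] n5669 med[ 573.9 -317.8   39.5] min[ 538.5 -341.5   38.1] max[ 609.9 -286.5   41.1]
collar px[257.8 247.1] n34 med[ 571.2 -286.    40.9] min[ 568.5 -289.3   39.4] max[ 573.8 -282.9   41.9]
```

Toggle2's ball moved 27 mm, which is about 0.87 rad (off). Toggle0 and toggle1 have not moved. Next is the bar's grip.

Emit:
{"api": "move_arm", "payload": {
  "moves": [-3.5, -1.1, 0, 0, 0, 0, 0.3, -3.5, -1.1, 0, 0, 0, 0, 0.3, -3.5, -1.1, 0, 0, 0, 0, 0.3, -3.5, -1.1, 0, 0, 0, 0, 0.3, -3.5, -1.1, 0, 0, 0, 0, 0.3, -3.5, -1.1, 0, 0, 0, 0, 0.3, -3.5, -1.1, 0, 0, 0, 0, 0.3, -3.5, -1.1, 0, 0, 0, 0, 0.3]
}}

```text
time_s: 6.15
eef_pos: [0.6108, -0.038, 0.1632]
tcp_rot: [-180.0, 0.0, -83.4]
ft_force: [1.7, 0.2, 0.2]
width: 0.648
finger_force: 0.0
```

Emit:
{"api": "move_arm", "payload": {
  "moves": [0, 0, 0, 0, 0, 0, 0.3, 0, 0, 0, 0, 0, 0, 0.3, 0, 0, 0, 0, 0, 0, 0.3]
}}

```text
time_s: 6.4
eef_pos: [0.6106, -0.0399, 0.1631]
tcp_rot: [180.0, -0.0, -83.4]
ft_force: [0.1, 0.0, 0.2]
width: 0.65
finger_force: 0.0
```

```bash
python3 - <<'E'
from look import *
c,i,d,P,hsv=look('w5'); H,S,V=[hsv[...,k].astype(int) for k in range(3)]
comps(c,P,((H<4)|(H>175))&(S>150)&(V>60),'red',20,.0955)
comps(c,P,(S<40)&(V>140)&(np.abs(P[...,2]-.061)<.005),'bar',30,.0605)
comps(c,P,(H>20)&(H<32)&(S>190)&(V>120),'yel',20)
c,i,d,P,hsv=load('scene1.npz'); H,S,V=[hsv[...,k].astype(int) for k in range(3)]
m=((H<4)|(H>175))&(S>150)&(V>80)&(np.abs(P[...,2]-.09)<.02)
comps(c,P,m,'redS',20,.095)
E
```

```text
6.4 [610.6 -39.9 163.1] [180.   -0.  -83.4] 0.6502899055123663
red px[102.4 131.9] n902 med[751.4 -71.4  21. ] min[745.8 -84.    6.7] max[773.1 -53.7  33.8] rect [720.8 -82.2] [14.4 38.6] 45.00
red px[  5.2 174.6] n347 med[746.7 -60.5 132.9] min[745.5 -68.9 129.3] max[750.  -54.  137.6] rect [773.4 -51. ] [23.1  8.5] 84.55
red px[117.3 164.7] n35 med[747.5 -44.6  10.7] min[746.3 -48.5   4.3] max[749.9 -38.6  17.4] rect [711.1 -63.3] [6.8 3. ] 58.70
red px[287.7 217.9] n1554 med[608.7 -42.3  94.9] min[601.2 -58.1  66.5] max[615.8 -20.7  96.4] rect [608.5 -42.3] [13.7 45.3] 6.43
bar px[288.4  88. ] n3255 med[ 617.  -118.6   60.3] min[ 607.6 -165.4   59. ] max[626.1 -61.4  61.6] rect [ 616.3 -112.4] [ 11.6 111.5] 6.90
bar px[209.3 130.6] n18187 med[666.2 -86.1  57.4] min[ 637.7 -149.3   56.3] max[693.8  -4.4  58.7] rect [664.2 -73.9] [ 53.2 158.2] 6.68
bar px[270.9  28.6] n35 med[ 631.8 -150.3   65.4] min[ 629.2 -152.7   57.8] max[ 634.2 -148.3   66. ] rect [ 631.7 -151.1] [4.8 5.9] 82.10
bar px[ 58.8 120. ] n210 med[761.7 -80.8  61.1] min[754.5 -84.6  56.4] max[775.8 -75.3  65.7] rect [764.9 -81.2] [ 5.9 28.6] 66.23
bar px[ 77.2 135.4] n53 med[751.7 -71.9  60.8] min[750.2 -73.8  56.5] max[753.  -70.2  65.4] rect [751.7 -72.2] [7.1 3.9] 6.88
bar px[284.2 256.4] n55 med[606.1  -1.8  60.3] min[601.8  -3.8  59.4] max[609.1   1.6  61.5] rect [605.1  -1.2] [8.  4.8] 6.70
redS px[486.2 250.9] n35 med[890.4 466.1  96.9] min[886.7 463.6  75.8] max[893.3 471.1 108. ] rect [890.7 465.7] [ 9. 39.] 28.43
```

View pics/w5.png

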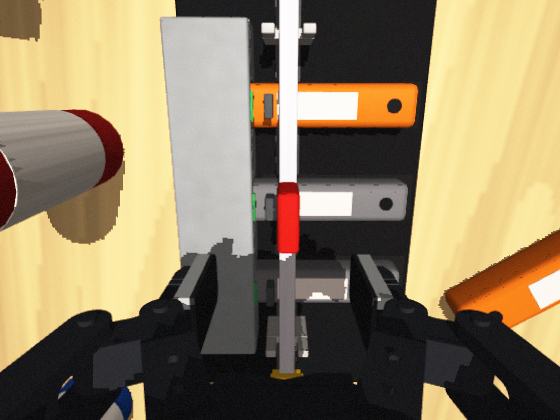

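The picture shows the bar's grip at (288,218) between the open fingers, which are near columns 213 and 352. The grey lamps are at rows 200 and 280, and the orange lamp with its hook is at row 105. I'll lower the gripper and re-centre.

Emit:
{"api": "move_arm", "payload": {
  "moves": [0, 0.2, 1.8, 0, 0, 0, 0.3, 0, 0, 1.8, 0, 0, 0, 0.3, 0, 0, 1.8, 0, 0, 0, 0.3, 0, 0, 0, 0, 0, 0, 0.3, 0, 0, 0, 0, 0, 0, 0.3]
}}

```text
time_s: 6.87
eef_pos: [0.6081, -0.0415, 0.1088]
tcp_rot: [179.9, -0.0, -83.5]
ft_force: [0.6, 0.3, 0.3]
width: 0.652
finger_force: 0.0
```

```bash
python3 - <<'E'
from look import *
c,i,d,P,hsv=look('w6'); H,S,V=[hsv[...,k].astype(int) for k in range(3)]
m=((H<4)|(H>175))&(S>150)&(V>60); m[:,:200]=0
comps(c,P,m,'red',20,.0955)
m2=(m&(P[...,2]>.09)); ys,xs=np.nonzero(m2); Q=plane(c,np.c_[xs,ys],.0955)
Q=(Q-manip.observe()['eef_pos'])@rot(manip.observe()['tcp_rot'])*1000
print('tool x y of top: x',np.percentile(Q[:,0],[1,99]).round(1),'y',np.percentile(Q[:,1],[1,50,99]).round(1))
E
```

```text
6.87 [608.1 -41.5 108.8] [179.9  -0.  -83.5] 0.6519544897828708
red px[283.4 254.4] n2678 med[608.8 -43.6  94.9] min[601.4 -58.2  67.4] max[615.7 -20.9  96.3] rect [608.9 -43.5] [13.6 47.2] 7.20
tool x y of top: x [-20.9  18.2] y [-5.9  0.7  7.2]
```

Emit:
{"api": "move_arm", "payload": {
  "moves": [-0.1, 0.05, 1.5, 0, 0, 0, 0.3, 0, 0, 1.5, 0, 0, 0, 0.3, 0, 0, 1.2, 0, 0, 0, 0.3, 0, 0, 0, 0, 0, 0, -1, 0, 0, 0, 0, 0, 0, -1, 0, 0, 0, 0, 0, 0, -1, 0, 0, 0, 0, 0, 0, -1, 0, 0, 0, 0, 0, 0, -1],
  "squeeze": 40
}}

```text
time_s: 7.58
eef_pos: [0.6093, -0.0394, 0.0691]
tcp_rot: [-179.8, -0.0, -83.4]
ft_force: [-0.1, -0.6, 4.2]
width: 0.157
finger_force: 42.0
```

Emit:
{"api": "move_arm", "payload": {
  "moves": [0, 0, 0, 0, 0, 0, -1, 0, 0, 0, 0, 0, 0, -1]
}}

```text
time_s: 7.75
eef_pos: [0.6093, -0.0394, 0.0691]
tcp_rot: [-179.8, -0.0, -83.4]
ft_force: [-0.2, -1.0, 6.5]
width: 0.157
finger_force: 42.3
```

Emit:
{"api": "move_arm", "payload": {
  "moves": [0, 0, -0.1, 0, 0, 0, -1, 0, 0, -0.1, 0, 0, 0, -1, 0, 0, 0, 0, 0, 0, -1]
}}

```text
time_s: 8.0
eef_pos: [0.6078, -0.0391, 0.0691]
tcp_rot: [180.0, 0.0, -83.4]
ft_force: [-0.2, 0.7, 0.9]
width: 0.155
finger_force: 41.6
```

Emit:
{"api": "move_arm", "payload": {
  "moves": [0.1, 0, 0, 0, 0, 0, -1, 0.1, 0, 0, 0, 0, 0, -1, 0.1, 0, 0, 0, 0, 0, -1, 0.1, 0, 0, 0, 0, 0, -1, 0, 0, 0, 0, 0, 0, -1]
}}

```text
time_s: 8.42
eef_pos: [0.6086, -0.0433, 0.0692]
tcp_rot: [180.0, 0.0, -83.4]
ft_force: [0.1, 1.6, -0.2]
width: 0.157
finger_force: 41.6
```

Emit:
{"api": "move_arm", "payload": {
  "moves": [0.1, 0, 0, 0, 0, 0, -1, 0.1, 0, 0, 0, 0, 0, -1, 0.1, 0, 0, 0, 0, 0, -1, 0.1, 0, 0, 0, 0, 0, -1, 0.1, 0, 0, 0, 0, 0, -1]
}}

```text
time_s: 8.83
eef_pos: [0.609, -0.0484, 0.0691]
tcp_rot: [180.0, -0.0, -83.4]
ft_force: [-0.1, 0.2, -0.9]
width: 0.153
finger_force: 41.5
```

Emit:
{"api": "move_arm", "payload": {
  "moves": [0.1, 0, 0, 0, 0, 0, -1, 0.1, 0, 0, 0, 0, 0, -1, 0.1, 0, 0, 0, 0, 0, -1, 0.1, 0, 0, 0, 0, 0, -1]
}}

```text
time_s: 9.17
eef_pos: [0.6095, -0.0523, 0.0692]
tcp_rot: [180.0, -0.0, -83.4]
ft_force: [0.2, 1.7, -0.2]
width: 0.158
finger_force: 41.5
```

```bash
python3 - <<'E'
from look import *
c,i,d,P,hsv=load('wrist1.npz')
H,S,V=[hsv[...,k].astype(int) for k in range(3)]
# start gap along bar column: bar end (z .0605) and stop near face top (z .0645)
m=(S<45)&(V>150)&(np.abs(P[...,2]-.0605)<.003)
ys,xs=np.nonzero(m[:,236:260]); k=ys.argmin(); print('bar end row',ys.min()); e=plane(c,[[248,ys.min()]],.0605)
y=(H>20)&(H<32)&(S>190)&(V>100); yy=np.nonzero(y[90:125,246:252])[0]+90; print('stop rows',yy.min(),yy.max())
print(e*1000, plane(c,[[248,yy.min()],[248,yy.max()]],.0645)*1000)
c,i,d,P,hsv=look('w7'); s=manip.observe(); print(s['ft_force'])
E
```

```text
bar end row 127
stop rows 103 108
[[ 624.56737417 -187.03520546   60.5       ]] [[ 626.54239448 -212.39190983   64.5       ]
 [ 626.06772823 -207.25567556   64.5       ]]
9.17 [609.5 -52.3  69.2] [180.   -0.  -83.4] 0.15839463024702402
[-0.83802795  0.12038252 -1.33967566]
```

Emit:
{"api": "move_arm", "payload": {
  "moves": [0.1, 0, 0, 0, 0, 0, -1, 0.1, 0, 0, 0, 0, 0, -1, 0.1, 0, 0, 0, 0, 0, -1, 0.1, 0, 0, 0, 0, 0, -1]
}}

```text
time_s: 9.55
eef_pos: [0.61, -0.0563, 0.0692]
tcp_rot: [180.0, -0.0, -83.4]
ft_force: [-0.2, 0.3, -1.8]
width: 0.158
finger_force: 41.4
```

Emit:
{"api": "move_arm", "payload": {
  "moves": [0.1, 0, 0, 0, 0, 0, -1, 0, 0, 0, 0, 0, 0, -1]
}}

```text
time_s: 9.72
eef_pos: [0.6101, -0.0574, 0.0692]
tcp_rot: [180.0, -0.0, -83.4]
ft_force: [-0.2, -0.3, -2.5]
width: 0.16
finger_force: 41.3
```

Emit:
{"api": "move_arm", "payload": {
  "moves": [0.1, 0, 0, 0, 0, 0, -1, 0, 0, 0, 0, 0, 0, -1]
}}

```text
time_s: 9.88
eef_pos: [0.6102, -0.0583, 0.0692]
tcp_rot: [180.0, -0.0, -83.4]
ft_force: [-0.5, -0.8, -2.2]
width: 0.157
finger_force: 41.3
```

Emit:
{"api": "move_arm", "payload": {
  "moves": [0.1, 0, 0, 0, 0, 0, -1, 0, 0, 0, 0, 0, 0, -1]
}}

```text
time_s: 10.05
eef_pos: [0.6103, -0.059, 0.0692]
tcp_rot: [180.0, 0.0, -83.4]
ft_force: [-0.6, 1.4, -1.7]
width: 0.155
finger_force: 41.2
```

Emit:
{"api": "move_arm", "payload": {
  "moves": [0.1, 0, 0, 0, 0, 0, -1, 0, 0, 0, 0, 0, 0, -1]
}}

```text
time_s: 10.22
eef_pos: [0.6105, -0.059, 0.0693]
tcp_rot: [-180.0, 0.1, -83.4]
ft_force: [-1.7, 5.0, -1.1]
width: 0.158
finger_force: 41.4
```

The bar stalled and the force rose to 5 N, so it has met the stop. I'll ease back slightly and lift slowly.

Emit:
{"api": "move_arm", "payload": {
  "moves": [-0.1, 0, 0, 0, 0, 0, -1, -0.05, 0, -0.2, 0, 0, 0, -1, 0, 0, -0.2, 0, 0, 0, -1, 0, 0, -0.2, 0, 0, 0, -1]
}}

```text
time_s: 10.55
eef_pos: [0.6104, -0.0589, 0.0754]
tcp_rot: [180.0, -0.0, -83.4]
ft_force: [0.5, -0.1, -3.7]
width: 0.157
finger_force: 41.1
```

Emit:
{"api": "move_arm", "payload": {
  "moves": [0, 0, -0.3, 0, 0, 0, -1, 0, 0, -0.3, 0, 0, 0, -1, 0, 0, -0.3, 0, 0, 0, -1, 0, 0, 0, 0, 0, 0, -1]
}}

```text
time_s: 10.88
eef_pos: [0.6109, -0.0587, 0.0853]
tcp_rot: [-179.9, -0.0, -83.4]
ft_force: [0.2, -0.3, -2.7]
width: 0.158
finger_force: 41.1
```

Only the bar's own weight shows in the force, so the lift is free. I'll continue up and carry it to the mat.

Emit:
{"api": "move_arm", "payload": {
  "moves": [0, 0, -0.8, 0, 0, 0, -1, 0, 0, -1.5, 0, 0, 0, -1, 0, 0, -2, 0, 0, 0, -1, 0, 0, -2, 0, 0, 0, -1, 0, 0, -2, 0, 0, 0, -1, 0, 0, -1, 0, 0, 0, -1, 0, 0, 0, 0, 0, 0, -1]
}}

```text
time_s: 11.47
eef_pos: [0.6119, -0.0587, 0.1805]
tcp_rot: [-179.7, -0.0, -83.4]
ft_force: [0.1, 0.7, -2.5]
width: 0.158
finger_force: 41.3
```

Emit:
{"api": "move_arm", "payload": {
  "moves": [-1.5, 0, 0, 0, 0, 0, -1, -3, 0, 0, 0, 0, 0, -1, -3, 0, 0, 0, 0, 0, -1, -3, 0, 0, 0, 0, 0, -1, -3, 0, 0, 0, 0, 0, -1, -3, 0, 0, 0, 0, 0, -1, -3, 0, 0, 0, 0, 0, -1, -3, 0, 0, 0, 0, 0, -1]
}}

```text
time_s: 12.13
eef_pos: [0.5834, 0.1662, 0.1757]
tcp_rot: [179.9, -0.0, -83.4]
ft_force: [0.6, -0.9, -1.3]
width: 0.154
finger_force: 41.1
```

Emit:
{"api": "move_arm", "payload": {
  "moves": [-3, 0, 0, 0, 0, 0, -1, -3, 0, 0, 0, 0, 0, -1, -3, 0, 0, 0, 0, 0, -1, -3, 0, 0, 0, 0, 0, -1, -3, 0, 0, 0, 0, 0, -1, -2, 0, 0, 0, 0, 0, -1, -1, 0, 0, 0, 0, 0, -1, 0, 0, 0, 0, 0, 0, -1]
}}

```text
time_s: 12.8
eef_pos: [0.5626, 0.3456, 0.1751]
tcp_rot: [179.8, -0.1, -83.3]
ft_force: [-0.9, -0.4, -2.5]
width: 0.157
finger_force: 41.1
```

```bash
python3 - <<'E'
from h import *
s=manip.observe(); print(s['time_s'],s['eef_pos'],s['tcp_rot'],s['qpos'])
c=cam('scene'); i,d=eyes.get_image('scene');np.savez('scene2.npz',i=i,d=d,**c); cv2.imwrite('pics/scene2.png',i[100:340,90:450].repeat(2,0).repeat(2,1))
E
```

```text
12.8 [0.56256776 0.34558013 0.17508678] [ 1.79844631e+02 -5.50530142e-02 -8.32575172e+01] [ 4.50562844e+01  2.84603018e+01  1.85988216e+01 -5.38994381e-02
 -8.02945620e+01 -3.83047174e+01]
```

View pics/scene2.png

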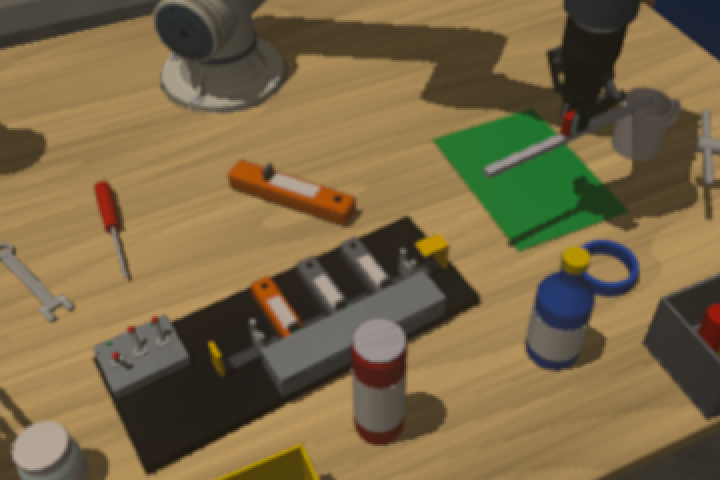

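The bar is held level over the mat, at (530,155) in this crop. Toggle2, at (117,357), leans the other way from toggles 1 and 0. I'll lower the bar onto the mat.

Emit:
{"api": "move_arm", "payload": {
  "moves": [0, 0, 2, 0, 0, 0, -1, 0, 0, 3, 0, 0, 0, -1, 0, 0, 3, 0, 0, 0, -1, 0, 0, 3, 0, 0, 0, -1, 0, 0, 2, 0, 0, 0, -1, 0, 0, 0.8, 0, 0, 0, -1, 0, 0, 0, 0, 0, 0, -1]
}}

```text
time_s: 13.43
eef_pos: [0.5627, 0.3414, 0.0367]
tcp_rot: [179.7, -0.2, -83.5]
ft_force: [0.9, 1.2, -2.8]
width: 0.16
finger_force: 41.0
```

Emit:
{"api": "move_arm", "payload": {
  "moves": [0, 0, 0.3, 0, 0, 0, -1, 0, 0, 0.3, 0, 0, 0, -1, 0, 0, 0, 0, 0, 0, -1]
}}

```text
time_s: 13.68
eef_pos: [0.5643, 0.344, 0.0344]
tcp_rot: [-179.9, 0.1, -83.4]
ft_force: [-0.5, 0.8, -3.2]
width: 0.157
finger_force: 41.1
```

Emit:
{"api": "move_arm", "payload": {
  "moves": [0, 0, 0.2, 0, 0, 0, -1, 0, 0, 0, 0, 0, 0, -1]
}}

```text
time_s: 13.85
eef_pos: [0.5639, 0.3439, 0.0318]
tcp_rot: [-180.0, 0.0, -83.4]
ft_force: [-0.7, 0.5, -2.6]
width: 0.154
finger_force: 41.1
```

Emit:
{"api": "move_arm", "payload": {
  "moves": [0, 0, 0.3, 0, 0, 0, -1, 0, 0, 0.2, 0, 0, 0, -1, 0, 0, 0, 0, 0, 0, -1]
}}

```text
time_s: 14.1
eef_pos: [0.5634, 0.3435, 0.0257]
tcp_rot: [179.9, -0.0, -83.4]
ft_force: [0.1, 0.6, -3.3]
width: 0.153
finger_force: 41.1
```

Emit:
{"api": "move_arm", "payload": {
  "moves": [0, 0, 0.2, 0, 0, 0, -1, 0, 0, 0, 0, 0, 0, -1]
}}

```text
time_s: 14.27
eef_pos: [0.5639, 0.3438, 0.0243]
tcp_rot: [-180.0, 0.0, -83.4]
ft_force: [-0.0, -0.4, -2.0]
width: 0.153
finger_force: 41.2
```

Emit:
{"api": "move_arm", "payload": {
  "moves": [0, 0, 0.1, 0, 0, 0, -1, 0, 0, 0, 0, 0, 0, -1]
}}

```text
time_s: 14.43
eef_pos: [0.5639, 0.3438, 0.0242]
tcp_rot: [-180.0, 0.0, -83.4]
ft_force: [-1.8, -1.7, 3.0]
width: 0.155
finger_force: 41.9
```

The bar is down, so I'll release it, go up, move over the orange lamp and turn.

Emit:
{"api": "move_arm", "payload": {
  "moves": [0, 0, 0, 0, 0, 0, 0.2, 0, 0, 0, 0, 0, 0, 0.2, 0, 0, 0, 0, 0, 0, 0.2, 0, 0, -1, 0, 0, 0, 0.2, 0, 0, -3.5, 0, 0, 0, 0.2, 0, 0, -3.5, 0, 0, 0, 0.2, 0, 0, -3.5, 0, 0, 0, 0.2, 0, 0, -3.5, 0, 0, 0, 0.2]
}}

```text
time_s: 15.1
eef_pos: [0.5638, 0.3434, 0.176]
tcp_rot: [-179.9, 0.0, -83.4]
ft_force: [0.6, 0.1, 0.3]
width: 0.601
finger_force: 0.0
```

Emit:
{"api": "move_arm", "payload": {
  "moves": [3.8, 0.3, 0, 0, 0, 0, 0.2, 3.8, 0.3, 0, 0, 0, 0, 0.2, 3.8, 0.3, 0, 0, 0, 0, 0.2, 3.8, 0.3, 0, 0, 0, 0, 0.2, 3.8, 0.3, 0, 0, 0, 0, 0.2, 3.8, 0.3, 0, 0, 0, 0, 0.2, 3.8, 0.3, 0, 0, 0, 0, 0.2, 3.8, 0.3, 0, 0, 0, 0, 0.2]
}}

```text
time_s: 15.77
eef_pos: [0.5748, 0.0371, 0.1745]
tcp_rot: [-179.9, -0.0, -83.4]
ft_force: [0.4, -1.3, -0.3]
width: 0.6
finger_force: 0.0
```

Emit:
{"api": "move_arm", "payload": {
  "moves": [3.8, 0.3, 0, 0, 0, 0, 0.2, 3.8, 0.3, 0, 0, 0, 0, 0.2, 3.8, 0.3, 0, 0, 0, 0, 0.2, 3.8, 0.3, 0, 0, 0, 0, 0.2, 0, 0, 0, 0, 0, 1, 0.2, 0, 0, 0, 0, 0, 1, 0.2, 0, 0, 0, 0, 0, 1, 0.2]
}}

```text
time_s: 16.35
eef_pos: [0.5805, -0.1146, 0.1741]
tcp_rot: [-180.0, -0.0, -101.8]
ft_force: [1.1, 0.8, -0.0]
width: 0.599
finger_force: 0.0
```

Emit:
{"api": "move_arm", "payload": {
  "moves": [0, 0, 0, 0, 0, 1, 0.2, 0, 0, 0, 0, 0, 1, 0.2, 0, 0, 0, 0, 0, 1, 0.2, 0, 0, 0, 0, 0, 1, 0.2, 0, 0, 0, 0, 0, 1, 0.2, 0, 0, 0, 0, 0, 1, 0.2]
}}

```text
time_s: 16.85
eef_pos: [0.5806, -0.1135, 0.1742]
tcp_rot: [-180.0, 0.0, -137.7]
ft_force: [-0.2, -0.5, 0.6]
width: 0.595
finger_force: 0.0
```

Emit:
{"api": "move_arm", "payload": {
  "moves": [0, 0, 0, 0, 0, 1, 0.2, 0, 0, 0, 0, 0, 1, 0.2, 0, 0, 0, 0, 0, 1, 0.2, 0, 0, 0, 0, 0, 1, 0.2, 0, 0, 0, 0, 0, 1, 0.2, 0, 0, 0, 0, 0, 1, 0.2, 0, 0, 0, 0, 0, 0, 0.2, 0, 0, 0, 0, 0, 0, 0.2]
}}

```text
time_s: 17.52
eef_pos: [0.5806, -0.1135, 0.174]
tcp_rot: [-180.0, 0.0, -173.2]
ft_force: [0.3, -0.2, -0.5]
width: 0.597
finger_force: 0.0
```

```bash
python3 - <<'E'
from look import *
c,i,d,P,hsv=look('w8'); H,S,V=[hsv[...,k].astype(int) for k in range(3)]
comps(c,P,(H>=5)&(H<=14)&(S>190)&(V>80),'orange',100,.046)
c=cam('scene'); i,d=eyes.get_image('scene');np.savez('scene3.npz',i=i,d=d,**c)
c,i,d,P,hsv=load('scene3.npz'); H,S,V=[hsv[...,k].astype(int) for k in range(3)]
m=(P[...,0]<.62)&(P[...,1]>.18)&(P[...,1]<.51)
comps(c,P,m&(np.abs(P[...,2]-.012)<.008)&(S<60)&(V>120),'bar',30,.016); comps(c,P,m&((H<4)|(H>175))&(S>150)&(V>60),'grip',20,.051)
E
```

```text
17.52 [ 580.6 -113.5  174. ] [-180.     0.  -173.2] 0.5970274300590485
orange px[520.5  18.3] n2527 med[437.4  37.   32.7] min[427.3  20.7   7.2] max[450.5  56.9  36.5] rect [445.   26.9] [26.5 53.4] 6.26
orange px[291.7 194.8] n1576 med[ 583.5 -102.8   44. ] min[ 527.1 -129.5   19.9] max[641.8 -92.   46.2] rect [ 584.2 -110.9] [117.5  29.7] 6.61
bar px[388.9 193.5] n94 med[553.8 434.   14.3] min[543.3 382.1  10.5] max[563.8 487.4  17.6] rect [554.3 434.2] [ 11.7 115.1] 7.20
bar px[357.7 208.6] n33 med[568.5 310.   14.7] min[563.6 291.   11.5] max[576.  327.4  17.7] rect [569.5 308.9] [ 9.8 36.6] 7.21
```

View pics/w8.png

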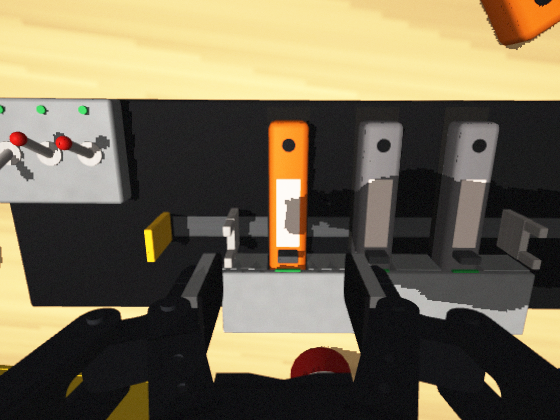

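The bar lies flat on the mat, both parts at z≈15 mm. In the picture the orange lamp is at column 289, centred between the fingers (columns 213 and 352), with its hook at (288,256). The bracket at (232,235) lies beyond where the fingers will go. I'll descend and grip.

Emit:
{"api": "move_arm", "payload": {
  "moves": [0, 0.25, 2, 0, 0, 0, 0.2, 0, 0, 3, 0, 0, 0, 0.2, 0, 0, 3, 0, 0, 0, 0.2, 0, 0, 3, 0, 0, 0, 0.2, 0, 0, 2, 0, 0, 0, 0.2, 0, 0, 1, 0, 0, 0, 0.2, 0, 0, 0.7, 0, 0, 0, 0.2, 0, 0, 0, 0, 0, 0, 0.2]
}}

```text
time_s: 18.28
eef_pos: [0.5799, -0.111, 0.0256]
tcp_rot: [180.0, -0.1, -173.3]
ft_force: [-0.6, 0.1, 0.7]
width: 0.6
finger_force: 0.0
```

Emit:
{"api": "move_arm", "payload": {
  "moves": [0, 0, 0, 0, 0, 0, -1, 0, 0, 0, 0, 0, 0, -1, 0, 0, 0, 0, 0, 0, -1, 0, 0, 0, 0, 0, 0, -1, 0, 0, 0, 0, 0, 0, -1],
  "squeeze": 40
}}

```text
time_s: 18.7
eef_pos: [0.5815, -0.1109, 0.0281]
tcp_rot: [-180.0, 0.2, -173.4]
ft_force: [-1.9, 0.6, 4.9]
width: 0.339
finger_force: 40.9
```

Emit:
{"api": "move_arm", "payload": {
  "moves": [0, 0, -0.1, 0, 0, 0, -1, 0.5, 0, 0, 0, 0, 0, -1, 0.8, 0, 0, 0, 0, 0, -1, 1, 0, 0, 0, 0, 0, -1, 1.2, 0, 0, 0, 0, 0, -1, 1.2, 0, 0, 0, 0, 0, -1, 1.2, 0, 0, 0, 0, 0, -1, 0.6, 0, 0, 0, 0, 0, -1]
}}

```text
time_s: 19.37
eef_pos: [0.5151, -0.1186, 0.0281]
tcp_rot: [-180.0, 0.1, -173.4]
ft_force: [2.6, 0.4, 2.0]
width: 0.342
finger_force: 40.4
```

Emit:
{"api": "move_arm", "payload": {
  "moves": [0, 0, -0.5, 0, 0, 0, -1, 0, 0, -1, 0, 0, 0, -1, 0, 0, -2, 0, 0, 0, -1, 0, 0, -2.5, 0, 0, 0, -1, 0, 0, -2.5, 0, 0, 0, -1, 0, 0, -2.5, 0, 0, 0, -1, 0, 0, -1, 0, 0, 0, -1, 0, 0, 0, 0, 0, 0, -1]
}}

```text
time_s: 20.03
eef_pos: [0.517, -0.1185, 0.1498]
tcp_rot: [-180.0, 0.2, -173.4]
ft_force: [1.3, 0.0, -2.4]
width: 0.343
finger_force: 39.9
```

```bash
python3 - <<'E'
from h import *
c=cam('scene'); i,d=eyes.get_image('scene');np.savez('scene4.npz',i=i,d=d,**c); cv2.imwrite('pics/scene4.png',i[100:340,90:450].repeat(2,0).repeat(2,1))
E
```

```text
(no output)
```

View pics/scene4.png

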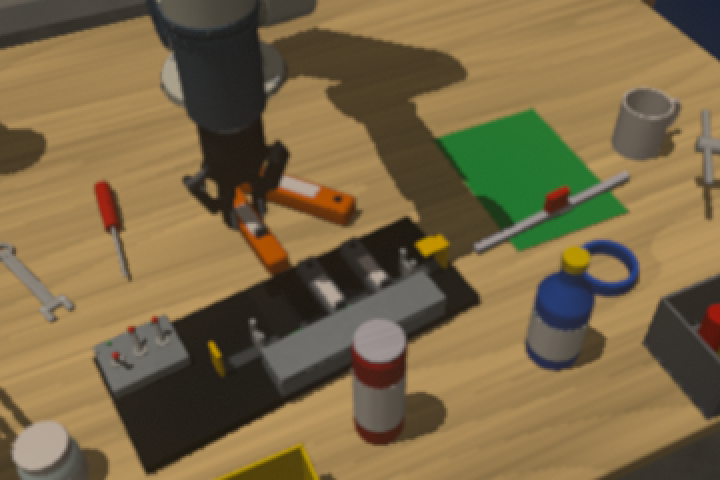

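The lamp is held level and clear of the hood, the grey lamps and toggles are unchanged, and the bar lies flat on the mat. I'll carry the lamp to the mat.

Emit:
{"api": "move_arm", "payload": {
  "moves": [0.5, 2, 0, 0, 0, 0, -1, 0.5, 3.9, 0, 0, 0, 0, -1, 0.5, 3.9, 0, 0, 0, 0, -1, 0.5, 3.9, 0, 0, 0, 0, -1, 0.5, 3.9, 0, 0, 0, 0, -1, 0.5, 3.9, 0, 0, 0, 0, -1, 0.5, 3.9, 0, 0, 0, 0, -1, 0.5, 3.9, 0, 0, 0, 0, -1]
}}

```text
time_s: 20.75
eef_pos: [0.44, 0.1691, 0.1451]
tcp_rot: [-179.9, -0.2, -173.4]
ft_force: [0.9, 0.2, -2.9]
width: 0.342
finger_force: 40.1
```

Emit:
{"api": "move_arm", "payload": {
  "moves": [0.5, 3.9, 0, 0, 0, 0, -1, 0.5, 3.9, 0, 0, 0, 0, -1, 0.5, 3.9, 0, 0, 0, 0, -1, 0.5, 3.9, 0, 0, 0, 0, -1, 0.3, 2.2, 0, 0, 0, 0, -1, 0, 0, 0, 0, 0, 0, -1, 0, 0, 0, 0, 0, 0, -1]
}}

```text
time_s: 21.33
eef_pos: [0.3973, 0.3423, 0.1446]
tcp_rot: [-179.8, -0.2, -173.3]
ft_force: [-0.5, -0.4, -2.4]
width: 0.341
finger_force: 40.3
```

Emit:
{"api": "move_arm", "payload": {
  "moves": [0, 0, 2, 0, 0, 0, -1, 0, 0, 3, 0, 0, 0, -1, 0, 0, 3, 0, 0, 0, -1, 0, 0, 3, 0, 0, 0, -1, 0, 0, 1, 0, 0, 0, -1, 0, 0, 0.6, 0, 0, 0, -1, 0, 0, 0, 0, 0, 0, -1, 0, 0, 0, 0, 0, 0, -1]
}}

```text
time_s: 22.0
eef_pos: [0.3996, 0.3426, 0.0224]
tcp_rot: [179.9, 0.1, -173.4]
ft_force: [-0.1, -0.6, -0.6]
width: 0.338
finger_force: 40.2
```

Emit:
{"api": "move_arm", "payload": {
  "moves": [0, 0, 0.3, 0, 0, 0, -1, 0, 0, 0.3, 0, 0, 0, -1, 0, 0, 0, 0, 0, 0, -1]
}}

```text
time_s: 22.25
eef_pos: [0.3989, 0.3424, 0.0156]
tcp_rot: [180.0, 0.0, -173.4]
ft_force: [-1.0, -0.1, -2.9]
width: 0.34
finger_force: 40.3
```

Emit:
{"api": "move_arm", "payload": {
  "moves": [0, 0, 0.2, 0, 0, 0, -1, 0, 0, 0.1, 0, 0, 0, -1, 0, 0, 0, 0, 0, 0, -1]
}}

```text
time_s: 22.5
eef_pos: [0.3989, 0.3423, 0.0123]
tcp_rot: [180.0, 0.0, -173.4]
ft_force: [0.4, 0.5, -2.3]
width: 0.337
finger_force: 40.4
```

Emit:
{"api": "move_arm", "payload": {
  "moves": [0, 0, 0.1, 0, 0, 0, -1, 0, 0, 0, 0, 0, 0, -1]
}}

```text
time_s: 22.67
eef_pos: [0.3989, 0.3424, 0.0121]
tcp_rot: [180.0, 0.0, -173.4]
ft_force: [-2.6, -1.3, 4.9]
width: 0.343
finger_force: 41.1
```

Contact with the mat. I'll release, rise and check.

Emit:
{"api": "move_arm", "payload": {
  "moves": [0, 0, 0, 0, 0, 0, 0.3, 0, 0, 0, 0, 0, 0, 0.3, 0, 0, 0, 0, 0, 0, 0.3, 0, 0, -1, 0, 0, 0, 0.3, 0, 0, -3.5, 0, 0, 0, 0.3, 0, 0, -3.5, 0, 0, 0, 0.3, 0, 0, -3.5, 0, 0, 0, 0.3, 0, 0, -3.5, 0, 0, 0, 0.3]
}}

```text
time_s: 23.33
eef_pos: [0.3988, 0.3419, 0.1639]
tcp_rot: [180.0, 0.0, -173.4]
ft_force: [1.2, 0.6, -0.0]
width: 0.651
finger_force: 0.0
```

Emit:
{"api": "move_arm", "payload": {
  "moves": [3, 0, -2, 0, 0, 0, 0.3, 3, 0, -2, 0, 0, 0, 0.3, 0, 0, 0, 0, 0, 0, 0.3, 0, 0, 0, 0, 0, 0, 0.3]
}}

```text
time_s: 23.67
eef_pos: [0.3388, 0.3359, 0.2037]
tcp_rot: [179.8, 0.2, -173.3]
ft_force: [-0.0, 0.2, -1.1]
width: 0.649
finger_force: 0.0
```

```bash
python3 - <<'E'
from look import *
c=cam('scene'); i,d=eyes.get_image('scene');np.savez('scene5.npz',i=i,d=d,**c); cv2.imwrite('pics/scene5.png',i[100:340,90:450].repeat(2,0).repeat(2,1))
c,i,d,P,hsv=load('scene5.npz'); H,S,V=[hsv[...,k].astype(int) for k in range(3)]
m=(P[...,1]>.2)&(P[...,1]<.51)&(P[...,0]<.62)
comps(c,P,m&(H>=5)&(H<=14)&(S>180)&(V>80),'lamp',30,.03)
comps(c,P,m&(np.abs(P[...,2]-.012)<.008)&(S<60)&(V>120),'bar',30,.016)
E
```

```text
lamp px[342.2 175.8] n249 med[442.8 337.2  26.9] min[352.3 321.9  15.3] max[492.3 357.9  31.6] rect [426.9 335.7] [155.5  37.6] 5.41
lamp px[367.  197.8] n36 med[564.6 339.1  47.5] min[523.7 326.6   4.8] max[572.7 370.8  52. ] rect [553.  349.5] [17.4 57.8] 18.25
bar px[388.6 193.5] n88 med[553.7 434.3  14.7] min[545.3 381.5  11.9] max[563.  487.4  18.7] rect [554.8 434.3] [ 11.4 114.9] 5.80
bar px[344.8 214.7] n117 med[573.7 260.3  14.9] min[561.8 204.9   9.4] max[583.4 323.4  18.1] rect [574.4 263.9] [ 11.3 127.1] 7.38
```

View pics/scene5.png

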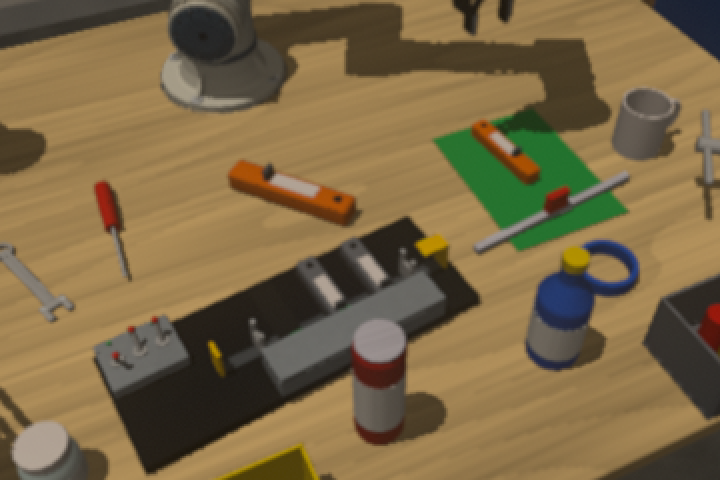

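The lamp at (505,152) and the bar at (555,210) lie flat on the mat. The grey lamps are still home and only toggle2 is off. I'll hand in.

```bash
python3 -c "
from bench import manip; print(manip.hand_in())"
```

```text
the job is handed in; nothing more can be done
None
```

The job is handed in, though the hand-in gave no verdict: the right bay (the orange lamp's) is switched off, the bar was slid to its stop, lifted out and laid grip-up on the mat, the orange lamp lies upright beside it, and the last camera check showed everything else in place.

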